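Fit a U-bolt over a bicycle frame tube and through its kickstand plate

ROBOT

A 7-joint arm with a two-finger parallel gripper is mounted at the origin on the work surface. World frame = base frame: x ahead of the robot, y to its left, z up, the work surface at z = 0. Lengths are in m, angles in rad, forces in N, time in s.
With the tool pointing down it reaches from about 0.425 to 1.025 m from the base axis. Payload 3.6 kg.
Tool frame: the origin (TCP) lies at the very end of the fingers, on their centre line; the grasp point (between the pads) lies 19 mm behind it; z points along the fingers, y is the line along which they close (so a half turn about z gives the same grasp; the last joint's range is limited). The gripper opens to 85 mm and grips with 20 to 120 N. Pads are 22 mm wide; open, the fingers measure 114 mm over their backs; the gripper's body (76 mm by 85 mm) begins 54 mm behind the grasp point. The pads swing forward as they close: fully open they stand 13 mm farther back than shut.
Start: joints at [1.153, 0.591, 0.048, 1.609, -0.033, 0.943, -0.034], TCP at [0.231, -0.687, 0.231] pointing down, gripper open.
Joint ranges: [-2.69, 2.69], [-0.47, 2.24], [-1.27, 1.36], [0.19, 2.51], [-1.53, 4.68], [0.08, 2.07], [-3.09, 3.09]. Speed limits (rad/s): [2.57, 2.57, 3.14, 3.14, 3.14, 3.14, 3.14].

INTERFACE

Orientations are given as a unit quaternion [w, x, y, z].
In Python, from bench import robot, read_camera, find_in, place_of gives the robot as it stands.
- The arm moves only by the shell command python3 -m jog 'ROWS'. ROWS is text: rows parted by semicolons, each of 7 numbers parted by spaces: the finger opening in cm, from 0 to 8.54, then the shift along the tool's x, y, z in cm, then the turn, a rotation vector about the tool's x, y, z in rad. A call has 1 to 20 rows; each row is the pose to reach, as a shift and turn from the pose commanded when the call began, along the tool's axes at that moment; what a row does not reach only later rows make up. A row lasts 1/12 s, in which the tool goes at most 41.7 mm and 7.16 degrees, less where a joint would pass 70% of its speed; a pose out of reach is approached as far as the arm can. A call with a gripper value outside its range is refused whole. The fingers move at their own pace and stop on an object; the grip force is fixed at half the most. Time passes only in rows, so rows that repeat a pose let the fingers close. It gives the time, the measured TCP pose, the force, the opening and the grip force at its end, in the units of the state.
- robot.state(): the state, without advancing time (a new reading comes with each control period).
- read_camera(name): name is "scene" or "top" or "wrist"; returns a dict with "frame" (480x640x3 uint8, red, green, blue), "range_z" (480x640 float32, m along the optical axis (not along the pixel's ray), 0 where there is no reading), "fov_y" (degrees; the focal length in pixels is half the picture's height over the tangent of half this angle, whatever the lens; pixels are square), "cx", "cy" (the principal point, pixels), "D" ([k1, k2, p1, p2, k3] as OpenCV has them; the pictures are not rectified), "eye" and "orientation" of the camera in the world; the wrist camera has in their place "hand_eye" (4x4, takes a point from camera to tool coordinates, whose origin is the TCP and whose axes are the flange's). Camera axes: x right, y up, looking along -z (the intrinsics and any distortion apply to the point x, -y, -z); pixel columns grow to the right and rows downward; lengths in m; the calibration is good to about 2 mm. A picture is of the moment at which its call begins: read the wrist's pose just before it.
- robot.finish_job(): hands the job in; it is judged then, once.
Trained networks look in a picture, given as the dict that the camera call returned (one of the last four; its "shot" number tells which), for a name from the list of things; names that differ only in an ending like _2 or _b are one class to them, and where a whole thing is asked for, a point or a joint stands for the part that bears it (a point fixed in the world has none). Each returns a list of dicts, best first, with "score" (0 to 1); they miss things now and then, are a little off and sometimes report something else, mostly with a low value. They report only what shows in the picture. A call takes as long as a camera call. They do not tell look-alikes from the thing itself.
- find_in(picture, label): "at" ([x, y, z] in m, in world coordinates, good to about 4 mm: the middle of the surface that is visible of it).
- place_of(picture, label): "at" ([x, y, z] in m, in world coordinates, good to about 4 mm: a listed point, or the origin of a listed thing).
The state is a dict: "t": time; "joint_positions": joint angles; "joint_velocities": joint speeds; "joint_efforts": joint torques, N m; "position": TCP position; "eef_rot": TCP orientation; "wrist_force": force on the tool from outside, world axes, zero at the start; "wrist_torque": the same for the moment, N m; "grip_width": opening from 0.0 (shut) to 1.0 (fully open); "gripper_force": force on a finger pad.
Only numpy, scipy, OpenCV 4.12 (cv2) and the standard library are available. Lean on these libraries where they do the work, as an engineer would, in place of code of your own. Each camera call takes 0.05 s, during which the arm holds its last target. There are 200 camera calls.

TASK

Take the wider of the two U-bolts out of its wooden rest and fit it over the frame tube in the bench cradle, both legs down through the two holes of the kickstand plate under the tube, until its bow sits fully home on the tube, upright and square to it; then let go. The plate may be fixed anywhere up to 18 mm either way along the tube from the middle, so feel or look for the holes. Leave the narrower U-bolt in its rest and do not disturb the grease jar or the wrench.

Things in the scene. Friction and masses are not known exactly. Their poses are not given: they have to be found in the camera images.
- ubolt_bow (a point): Middle of the web of the wider steel U-bolt: 107 mm tall, two 10 mm round legs 56 mm apart (centres), a bow filled by a 10 mm thick flat web; 180 to 340 g. 85 mm above the leg tips, 15 above the web's flat underside, 22 below the top. x from leg to leg, z up, y through the thickness (grip across y from above). It stands legs down in rest_a, web underside 20 mm above the rest's top.
- narrow_bow (a point): The narrower steel U-bolt, same shape and height, legs 40 mm apart between centres (30 mm clear, too narrow for the tube), in rest_b; the two rests may be swapped. Point and axes as on the wider one. It stays where it is.
- rest_a: Fixed wooden rest of the wider U-bolt, 90 x 50 x 60 mm (x, y, z), with an upright slot 50 mm deep along its x axis, in which the legs stand; origin at the centre of its underside.
- rest_b: Fixed wooden rest of the narrower U-bolt, 90 x 50 x 60 mm; origin at the centre of its underside.
- tube_mid (a point): On the axis of the aluminium frame tube, at mid-length: 34 mm diameter, 290 mm long, level, fixed. y along the tube, x across, z up. The tube's top is 17 mm above this point, the kickstand plate's top face 19 mm below it. With the U-bolt home its web's underside rests on the tube and ubolt_bow is 32 mm above this point.
- stand: Fixed blue cradle of the tube, origin on the bench under tube_mid, same axes; end blocks from 114 mm along y, 91 mm high. It carries the dark steel kickstand plate, fixed, 100 (x) x 160 (y) x 8 mm, with two 13 mm holes at x = -28 and +28, both at one y that is NOT reported: anywhere from -18 to +18 mm. The plate has no other openings; 42 mm are free below it.
- grease: Closed jar, 60 mm diameter, 75 mm tall, standing loose on the bench; origin at the centre of its underside. A bystander.
- wrench: Steel wrench, 180 mm long, lying loose on the bench, along its x axis. A bystander.
Things that resemble listed ones, but are neither listed nor needed, are in the scene too. What is shaped like the part that bears ubolt_bow but orange or red is not meant. What is shaped like the rest_a but green or orange is not meant.

How it is judged:
On the way, in this order (a step that is already met when the one before it is completed fails the run):
1. the wider U-bolt is out of its rest (z of ubolt_bow in the frame of rest_a above 0.14 m), for 0.1 s.
2. the wider U-bolt is fully home on the tube, both legs through the plate (z of ubolt_bow in the frame of tube_mid between 0.029 and 0.0345 m and x of ubolt_bow in the frame of tube_mid between -0.006 and 0.006 m and y of ubolt_bow in the frame of tube_mid between -0.024 and 0.024 m and angle between ubolt_bow's own z axis and vertical below 0.09 rad and angle between the x axis of ubolt_bow and the x axis of tube_mid, either way round below 0.1 rad), for 0.2 s.
At the end, for the whole second after the job is handed in: The wider U-bolt straddles the tube, its web within 2.5 mm of the tube's top (only possible with both legs through the plate), upright within 0.09 rad, square within 0.1 rad, centred across within 6 mm, at most 24 mm along from mid-tube, at rest and released (all of step 2 and linear speed of ubolt below 0.02 m/s); the robot touches nothing.
It fails at once if the narrower U-bolt is moved more than 20 mm (distance of narrow_bow from where it was at the start of the episode above 0.02 m).
It fails at once if the grease jar is moved more than 30 mm (distance of grease from where it was at the start of the episode above 0.03 m).
It fails at once if the wrench is moved more than 30 mm (distance of wrench from where it was at the start of the episode above 0.03 m).
It also fails if it takes over 64 s, if anything falls off the work surface, if the arm or the gripper's body presses on something with over 40 N, if the wrist force passes 120 N, or if a joint passes its speed limit or range.

## Working session

There is one attempt and no reset: what is moved stays moved. The work goes in short steps, Python scripts to look and compute and a shell command to move; the robot and the scene stay as the last step left them, time stands still between calls to the robot, and variables do not carry over. Pictures are saved under pics/ and viewed, at most 10 in all, crops included, and the job is handed in when it is done.

```bash
mkdir -p pics; ls
cat > h.py <<'E'
import numpy as np, cv2
from scipy.spatial.transform import Rotation as R
from bench import robot, read_camera, find_in, place_of
def q2R(q): return R.from_quat([q[1],q[2],q[3],q[0]]).as_matrix()
def pose():
    s=robot.state(); return np.array(s["position"]),q2R(s["eef_rot"])
def shot(name):
    p,Rm=pose(); c=read_camera(name)
    f=240/np.tan(np.radians(c["fov_y"])/2)
    c["K"]=np.array([[f,0,c["cx"]],[0,f,c["cy"]],[0,0,1.]])
    if "hand_eye" in c:
        T=np.eye(4);T[:3,:3]=Rm;T[:3,3]=p;T=T@np.array(c["hand_eye"])
    else:
        T=np.eye(4);T[:3,:3]=q2R(c["orientation"]);T[:3,3]=c["eye"]
    c["T"]=T; return c
def save(c,n): cv2.imwrite("pics/"+n,np.ascontiguousarray(c["frame"][:,:,::-1]))
def cloud(c):
    v,u=np.mgrid[0:480,0:640]
    n=cv2.undistortPoints(np.stack([u,v],-1).reshape(-1,1,2).astype(np.float64),c["K"],np.array(c["D"],float)).reshape(480,640,2)
    z=c["range_z"]; P=np.stack([n[...,0]*z,-n[...,1]*z,-z],-1)
    W=P@c["T"][:3,:3].T+c["T"][:3,3]; W[z==0]=np.nan; return W
E
python3 - <<'E'
from h import *
for n in ("scene","top"):
    c=shot(n); save(c,n+"0.png"); np.save(n+"_w.npy",cloud(c)); print(n,c["T"][:3,3].round(3))
    for l in ["ubolt_bow","narrow_bow","rest_a","tube_mid","stand","grease","wrench"]:
        print(l,[(np.round(d["at"],3).tolist(),round(d["score"],2)) for d in place_of(c,l)][:6])
print(robot.state())
E
```

```text
pics
scene [ 1.195 -0.574  0.648]
ubolt_bow [([0.61, -0.223, 0.098], 0.86), ([0.727, -0.215, 0.085], 0.76), ([0.619, -0.127, 0.084], 0.74), ([0.728, 0.156, 0.002], 0.16)]
narrow_bow [([0.454, -0.212, 0.092], 0.84)]
rest_a [([0.611, -0.225, 0.002], 0.97), ([0.502, -0.087, -0.001], 0.83), ([0.454, -0.207, 0.0], 0.78), ([0.621, -0.357, -0.002], 0.61), ([0.453, -0.212, 0.094], 0.47)]
tube_mid [([0.491, 0.166, 0.079], 0.97), ([0.492, 0.163, 0.0], 0.17)]
stand [([0.492, 0.165, -0.001], 0.74)]
grease [([0.734, -0.055, 0.003], 0.9)]
wrench [([0.728, 0.155, 0.001], 0.56)]
top [ 0.419 -0.081  1.018]
ubolt_bow [([0.725, -0.217, 0.088], 0.77), ([0.614, -0.225, 0.093], 0.63), ([0.622, -0.123, 0.085], 0.58)]
narrow_bow [([0.452, -0.204, 0.095], 0.5)]
rest_a [([0.622, -0.354, 0.002], 0.94), ([0.507, -0.087, 0.003], 0.94), ([0.451, -0.205, -0.004], 0.85), ([0.611, -0.225, 0.005], 0.6)]
tube_mid [([0.498, 0.169, 0.079], 0.56)]
stand [([0.49, 0.166, 0.002], 0.81)]
grease [([0.738, -0.058, 0.005], 0.57)]
wrench [([0.725, 0.154, 0.0], 0.92), ([0.496, 0.169, 0.08], 0.74)]
{'t': 0.8, 'joint_positions': array([ 1.15351657,  0.59114988,  0.04840001,  1.60847338, -0.03329802,
        0.94269885, -0.03371559]), 'joint_velocities': array([ 0.00062497,  0.00172378, -0.00119941, -0.00058979,  0.00191703,
        0.0019601 , -0.00149116]), 'joint_efforts': array([ 1.56117803e-04, -5.48564351e+01,  1.54561322e+00, -1.98525274e+01,
        9.23705549e-03,  1.35600378e-03,  1.24690178e-06]), 'position': array([ 0.23067131, -0.68734846,  0.23134863]), 'eef_rot': array([ 3.99800558e-05,  9.86922872e-01,  1.61193186e-01, -4.34851111e-06]), 'wrist_force': array([ 0.14621655, -0.20529283,  0.11872021]), 'wrist_torque': array([-0.03426353, -0.00441931, -0.02174259]), 'gripper_force': 0.0, 'grip_width': 1.0024177820105937}
```

View pics/scene0.png

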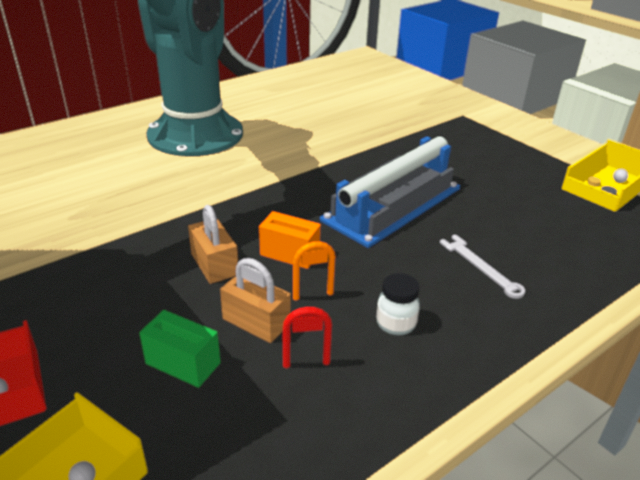

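View pics/top0.png

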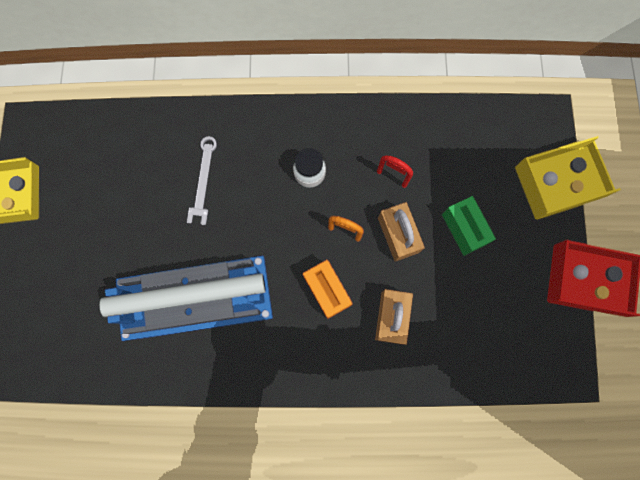

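Scene: steel U-bolts in wooden rests at (255,280) and (210,225). Look-alikes are the orange (314,270) and red (307,337) arches, plus the orange and green rests. In the top view, the plate's dark holes show at about (185,281) and (188,312). Next I measure widths and axes.

Run:
```python
from h import *
for n in ("scene","top"):
    W=np.load(n+"_w.npy"); 
    for nm,(x,y) in {"A":(.612,-.225),"B":(.453,-.208)}.items():
        d=np.hypot(W[...,0]-x,W[...,1]-y)
        m=(d<.05)&(W[...,2]>.068)&(W[...,2]<.13); P=W[m]
        v,u=np.nonzero(m)
        c,(w,h),a=cv2.minAreaRect(P[:,:2].astype(np.float32))
        print(n,nm,len(P),"px",u.min(),u.max(),v.min(),v.max(),"c",np.round(c,4),"size",round(w,4),round(h,4),"ang",round(a,1),"zmax",P[:,2].max().round(4))
        m=(d<.07)&(W[...,2]>.05)&(W[...,2]<.066); P=W[m]
        c,(w,h),a=cv2.minAreaRect(P[:,:2].astype(np.float32)); print("  rest",np.round(c,4),round(w,4),round(h,4),round(a,1))
    # tube
    d=np.hypot(W[...,0]-.49,W[...,1]-.166)
    m=(d<.17)&(W[...,2]>.086)&(W[...,2]<.11); P=W[m]
    c,(w,h),a=cv2.minAreaRect(P[:,:2].astype(np.float32)); print("  tube",np.round(c,4),round(w,4),round(h,4),round(a,1),P[:,2].max(),len(P))
W=np.load("top_w.npy")
for u,v in ((185,281),(188,312)): print(W[v-1:v+2,u].round(4).tolist(), W[v,u+12].round(4))
im=cv2.imread("pics/scene0.png")[190:350,170:350]
im2=cv2.imread("pics/top0.png")[240:350,90:280]
a=cv2.resize(im,(675,600))[:, :400]; 
a=cv2.resize(im,None,fx=2.2,fy=2.2);b=cv2.resize(im2,None,fx=2.1,fy=2.1)
o=np.zeros((max(a.shape[0],b.shape[0]),800,3),np.uint8);o[:a.shape[0],:a.shape[1]]=a;o[:b.shape[0],400:400+b.shape[1]]=b[:,:400]
cv2.imwrite("pics/crop1.png",o)
```

```text
scene A 817 px 236 273 258 297 c [ 0.6128 -0.2273] size 0.0653 0.0109 ang 21.1 zmax 0.1185
  rest [ 0.6111 -0.2265] 0.0937 0.0531 20.9
scene B 348 px 203 218 205 240 c [ 0.456  -0.2091] size 0.0106 0.0492 ang 81.3 zmax 0.1185
  rest [ 0.4537 -0.2079] 0.0513 0.0959 80.9
  tube [0.4917 0.1684] 0.062 0.2988 8.7 0.09888551820924485 1630
top A 317 px 395 413 209 245 c [ 0.6114 -0.2255] size 0.0647 0.0113 ang 19.6 zmax 0.1189
  rest [ 0.6125 -0.2253] 0.0907 0.0519 18.9
top B 223 px 392 402 302 330 c [ 0.4546 -0.2074] size 0.0103 0.0481 ang 81.4 zmax 0.1192
  rest [ 0.4553 -0.2078] 0.051 0.0909 81.3
  tube [0.4928 0.1689] 0.0592 0.2926 8.6 0.10141814809032212 3203
[[0.5268, 0.1822, 0.0115], [0.525, 0.1823, 0.011], [0.523, 0.1821, 0.0114]] [0.52   0.1479 0.058 ]
[[0.4682, 0.1747, 0.0104], [0.4662, 0.1743, 0.0117], [0.4645, 0.1749, 0.0091]] [0.4639 0.1397 0.0621]
```

View pics/crop1.png

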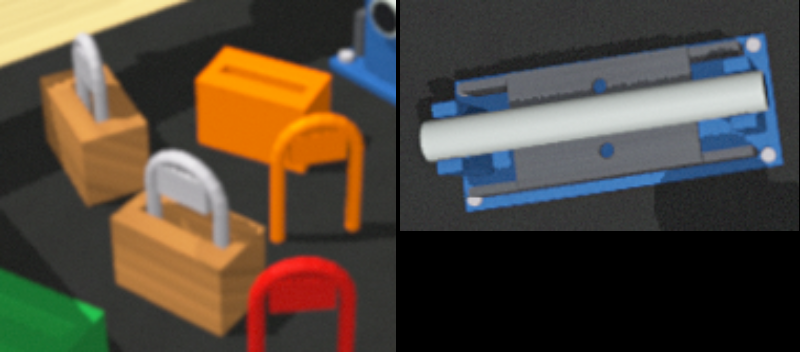

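The left crop confirms A, the steel U-bolt at scene px (255,280), as the wider one: 65 mm overall, against 49 mm for B. Orange and red arches are decoys. The right crop shows both holes beside the tube near its middle. Now I move above A.

```bash
cat >> h.py <<'E'
def rel(p,yaw,tilt=True):
    "shift cm + rotvec to reach TCP p with tool x at yaw (deg), tool z straight down"
    p0,R0=pose(); y=np.radians(yaw); x=np.array([np.cos(y),np.sin(y),0]); z=np.array([0,0,-1.])
    Rt=np.stack([x,np.cross(z,x),z],1)
    return (R0.T@(np.array(p)-p0)*100).round(2), R.from_matrix(R0.T@Rt).as_rotvec().round(4)
E
python3 - <<'E'
from h import *
print(rel([.612,-.226,.22],20))
E
```

```text
(array([ 50.83, -31.6 ,   1.13]), array([ 0.0001,  0.    , -0.0253]))
```

```bash
python3 -m jog '5 50.83 -31.6 1.13 0 0 -0.025;5 50.83 -31.6 1.13 0 0 -0.025;5 50.83 -31.6 1.13 0 0 -0.025;5 50.83 -31.6 1.13 0 0 -0.025;5 50.83 -31.6 1.13 0 0 -0.025;5 50.83 -31.6 1.13 0 0 -0.025;5 50.83 -31.6 1.13 0 0 -0.025;5 50.83 -31.6 1.13 0 0 -0.025;5 50.83 -31.6 1.13 0 0 -0.025;5 50.83 -31.6 1.13 0 0 -0.025;5 50.83 -31.6 1.13 0 0 -0.025;5 50.83 -31.6 1.13 0 0 -0.025;5 50.83 -31.6 1.13 0 0 -0.025;5 50.83 -31.6 1.13 0 0 -0.025;5 50.83 -31.6 1.13 0 0 -0.025;5 50.83 -31.6 1.13 0 0 -0.025;5 50.83 -31.6 1.13 0 0 -0.025;5 50.83 -31.6 1.13 0 0 -0.025;5 50.83 -31.6 1.13 0 0 -0.025;5 50.83 -31.6 1.13 0 0 -0.025' | tail -c 700
python3 - <<'E'
from h import *
c=shot("wrist"); W=cloud(c); save(c,"w1.png"); print(pose()[0].round(4),rel([.612,-.226,.22],20), c["hand_eye"])
d=np.hypot(W[...,0]-.612,W[...,1]+.226)
m=(d<.05)&(W[...,2]>.068)&(W[...,2]<.13); P=W[m]
c_,s,a=cv2.minAreaRect(P[:,:2].astype(np.float32)); print(len(P),np.round(c_,4),np.round(s,4),a,P[:,2].max())
m=(d<.07)&(W[...,2]>.05)&(W[...,2]<.066)
c_,s,a=cv2.minAreaRect(W[m][:,:2].astype(np.float32)); print("rest",np.round(c_,4),np.round(s,4),a,np.median(W[m][:,2]))
E
```

```text
t: 2.47
position: [0.6106, -0.2285, 0.2201]
eef_rot: [0.0, 0.985, 0.172, -0.0]
wrist_force: [-0.5, -1.1, -0.5]
grip_width: 0.581
gripper_force: 0.0
[ 0.6109 -0.2281  0.2201] (array([ 0.18, -0.15,  0.01]), array([ 0.0006,  0.0007, -0.0034])) [[-7.88367820e-04  9.59647644e-01  2.81204158e-01  7.22631120e-02]
 [ 9.99999623e-01  8.59070980e-04 -1.28155712e-04 -2.18343561e-04]
 [-3.64558658e-04  2.81203950e-01 -9.59647959e-01 -1.43620836e-01]
 [ 0.00000000e+00  0.00000000e+00  0.00000000e+00  1.00000000e+00]]
1105 [ 0.614  -0.2257] [0.0635 0.0099] 19.433237075805664 0.11942611524110677
rest [ 0.6129 -0.2263] [0.0904 0.0501] 19.489933013916016 0.060968735945494984
```

View pics/w1.png

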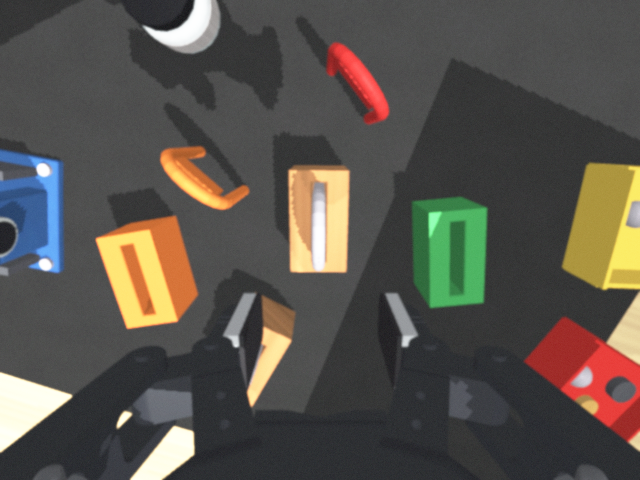

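The wrist view shows the wide bolt at (319,225), in line with the fingers, with clear space where they come down. Now I descend.

```bash
python3 -m jog '5 0.1 0 3 0 0 0.008;5 0.1 0 6 0 0 0.008;5 0.1 0 8 0 0 0.008;5 0.1 0 8 0 0 0.008;5 0.1 0 8 0 0 0.008;5 0.1 0 8 0 0 0.008' | tail -c 700
python3 - <<'E'
from h import *
print(rel([.613,-.2257,.085],19.5))
E
```

```text
t: 3.02
position: [0.6137, -0.2266, 0.1413]
eef_rot: [0.001, 0.986, 0.169, 0.001]
wrist_force: [0.5, 0.4, 0.3]
grip_width: 0.584
gripper_force: 0.0
(array([-0.04, -0.12,  5.62]), array([ 0.0014, -0.0015, -0.0005]))
```

```bash
python3 -m jog '5 0 -0.1 2 0 0 0;5 0 -0.1 4 0 0 0;5 0 -0.1 5.5 0 0 0;5 0 -0.1 5.5 0 0 0;5 0 -0.1 5.5 0 0 0;5 0 -0.1 5.5 0 0 0;0.5 0 -0.1 5.5 0 0 0;0.5 0 -0.1 5.5 0 0 0;0.5 0 -0.1 5.5 0 0 0;0.5 0 -0.1 5.5 0 0 0;0.5 0 -0.1 5.5 0 0 0;0.5 0 -0.1 5.5 0 0 0;0.5 0 -0.1 5.5 0 0 0;0.5 0 -0.1 5.5 0 0 0;0.5 0 -0.1 5.5 0 0 0;0.5 0 -0.1 5.5 0 0 0' | tail -c 700
```

```text
t: 4.35
position: [0.6134, -0.225, 0.086]
eef_rot: [0.0, 0.986, 0.17, 0.001]
wrist_force: [0.2, 0.5, 5.8]
grip_width: 0.104
gripper_force: 60.1
```

```bash
python3 -m jog '0 0 0 -2 0 0 0;0 0 0 -5 0 0 0;0 0 0 -8 0 0 0;0 0 0 -11 0 0 0;0 0 0 -14 0 0 0;0 0 0 -15 0 0 0;0 0 0 -15 0 0 0;0 0 0 -15 0 0 0;0 0 0 -15 0 0 0' | tail -c 700
python3 - <<'E'
from h import *
print(rel([.492,.167,.236],8.6))
E
```

```text
t: 5.1
position: [0.6108, -0.2241, 0.2323]
eef_rot: [-0.001, 0.986, 0.17, -0.002]
wrist_force: [-0.4, -0.4, -2.8]
grip_width: 0.103
gripper_force: 59.3
(array([  1.88, -40.83,  -0.26]), array([-0.0026,  0.0042,  0.1909]))
```

```bash
python3 -m jog '0 1.9 -40.8 -0.4 0 0 0.19;0 1.9 -40.8 -0.4 0 0 0.19;0 1.9 -40.8 -0.4 0 0 0.19;0 1.9 -40.8 -0.4 0 0 0.19;0 1.9 -40.8 -0.4 0 0 0.19;0 1.9 -40.8 -0.4 0 0 0.19;0 1.9 -40.8 -0.4 0 0 0.19;0 1.9 -40.8 -0.4 0 0 0.19;0 1.9 -40.8 -0.4 0 0 0.19;0 1.9 -40.8 -0.4 0 0 0.19;0 1.9 -40.8 -0.4 0 0 0.19;0 1.9 -40.8 -0.4 0 0 0.19;0 1.9 -40.8 -0.4 0 0 0.19;0 1.9 -40.8 -0.4 0 0 0.19;0 1.9 -40.8 -0.4 0 0 0.19;0 1.9 -40.8 -0.4 0 0 0.19' | tail -c 700
python3 - <<'E'
from h import *
print(rel([.492,.167,.236],8.6))
c=shot("wrist"); save(c,"w2.png"); np.savez("w2.npz",W=cloud(c),T=c["T"],K=c["K"],D=c["D"])
E
```

```text
t: 6.43
position: [0.4944, 0.1645, 0.2386]
eef_rot: [0.0, 0.997, 0.074, -0.0]
wrist_force: [-0.9, -0.4, -2.0]
grip_width: 0.102
gripper_force: 59.5
(array([-0.2 , -0.28,  0.26]), array([ 0.0006,  0.0007, -0.0022]))
```

View pics/w2.png

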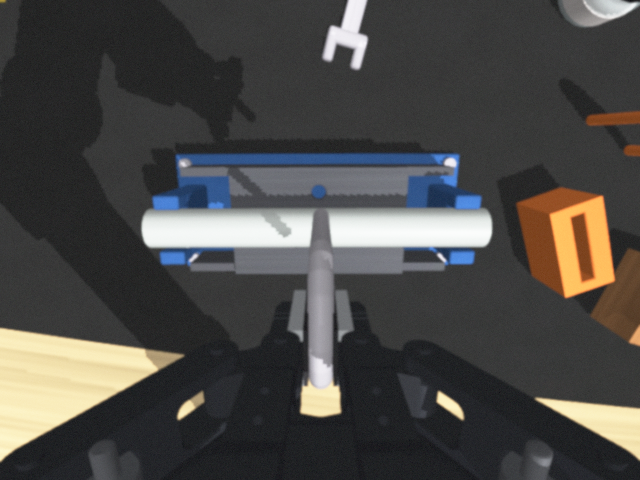

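The wrist picture shows the front leg tip at about (320,212), the front plate hole as a blue dot at (318,191), and the tube across rows 207-247. I'll work out the offsets in tool coordinates.

```bash
cat >> h.py <<'E'
def ray_plane(c,u,v,z):
    n=cv2.undistortPoints(np.array([[[u,v]]],float),c["K"],np.array(c["D"],float)).ravel()
    d=c["T"][:3,:3]@np.array([n[0],-n[1],-1]); o=c["T"][:3,3]; return o+d*(z-o[2])/d[2]
E
python3 - <<'E'
from h import *
c=shot("wrist"); W=cloud(c); p,Rm=pose(); T=(W-p)@Rm   # tool coords
print("tcp",p.round(4),np.degrees(np.arctan2(Rm[1,0],Rm[0,0])))
# bolt
m=(abs(T[...,1])<.012)&(T[...,0]>-.045)&(T[...,0]<.05)&(T[...,2]>-.02)&(T[...,2]<.09)&(W[...,2]>.125)
v,u=np.nonzero(m);k=(u>290)&(u<350); m2=np.zeros_like(m);m2[v[k],u[k]]=1
P=T[m2]; 
for a in np.arange(-.02,.08,.01):
    q=P[(P[:,2]>=a)&(P[:,2]<a+.01)]
    if len(q)>5: print("z",round(a,3),len(q),"x",q[:,0].min().round(4),q[:,0].max().round(4),"y",np.percentile(q[:,1],[2,50,98]).round(4))
# tube
m=(W[...,2]>.075)&(W[...,2]<.115)&(np.hypot(W[...,0]-.492,W[...,1]-.168)<.18)
m&=~m2; P=W[m]; A=np.radians(8.6); ex=np.array([np.cos(A),np.sin(A)]);
top=P[P[:,2]>.092]
g,(w,h),a=cv2.minAreaRect(top[:,:2].astype(np.float32)); print("tube",np.round(g,4),w,h,a,np.percentile(P[:,2],[50,90,99]))
# plate height & hole
m=(W[...,2]>.05)&(W[...,2]<.07)&(np.hypot(W[...,0]-.52,W[...,1]-.17)<.04); zp=np.median(W[m][:,2]); print("plate z",zp)
hsv=cv2.cvtColor(c["frame"],cv2.COLOR_RGB2HSV)[180:204,300:338]
b=((hsv[...,1]>110)&(hsv[...,0]>95)&(hsv[...,0]<125)).astype(np.uint8)
n,l,s,ce=cv2.connectedComponentsWithStats(b); i=1+np.argmax(s[1:,4]); print(s[i],ce[i]+[300,180])
H=ray_plane(c,*(ce[i]+[300,180]),zp); print("hole",H.round(4),"tool",((H-p)@Rm).round(4))
f=c["frame"][178:206,306:332].astype(int); print((f[...,2]-f[...,0]).tolist()[::3])
E
```

```text
tcp [0.4944 0.1651 0.2389] 8.53091740298816
z -0.02 943 x -0.0267 0.0305 y [-0.0104 -0.0001  0.0103]
z -0.01 429 x 0.007 0.0323 y [-0.0103  0.0003  0.0106]
z 0.0 133 x 0.0274 0.0324 y [-0.0043  0.0004  0.0049]
z 0.01 104 x 0.0272 0.0323 y [-0.0043  0.0002  0.0049]
z 0.02 94 x 0.0272 0.0324 y [-0.0044  0.0004  0.0049]
z 0.03 77 x 0.0274 0.0323 y [-0.0042  0.0004  0.005 ]
z 0.04 65 x 0.0275 0.0322 y [-0.0044  0.0005  0.0048]
z 0.05 62 x 0.0272 0.0322 y [-0.0041  0.0005  0.0051]
z 0.06 51 x 0.0271 0.0321 y [-0.0042  0.0005  0.0052]
z 0.07 13 x 0.0276 0.0322 y [-0.0042 -0.0007  0.0039]
tube [0.4934 0.1678] 0.059176474809646606 0.29097309708595276 8.647393226623535 [0.09383785 0.09694923 0.09794782]
plate z 0.06099270867506548
[ 12   6  14  13 139] [318.6618705  191.61870504]
hole [0.5213 0.1704 0.061 ] tool [ 0.0274 -0.0013  0.1779]
[[8, 7, 7, 8, 11, 9, 8, 10, 6, 8, 8, 9, 9, 9, 9, 8, 9, 8, 8, 9, 8, 7, 10, 10, 9, 9], [9, 10, 10, 9, 11, 10, 8, 9, 11, 9, 6, 11, 10, 7, 9, 9, 9, 10, 8, 10, 8, 8, 9, 8, 8, 10], [7, 8, 10, 8, 9, 7, 8, 7, 9, 11, 16, 19, 24, 25, 20, 15, 11, 10, 8, 7, 8, 7, 9, 8, 9, 9], [9, 6, 7, 7, 9, 11, 19, 37, 59, 77, 87, 90, 90, 90, 90, 86, 80, 64, 41, 22, 9, 8, 7, 7, 9, 9], [9, 8, 6, 10, 12, 25, 53, 79, 90, 90, 89, 90, 92, 94, 90, 88, 91, 92, 83, 62, 33, 13, 9, 7, 8, 8], [8, 6, 9, 8, 12, 25, 56, 80, 89, 90, 94, 92, 90, 92, 90, 90, 92, 88, 82, 57, 27, 12, 8, 10, 10, 8], [6, 8, 7, 7, 7, 9, 16, 36, 56, 71, 83, 86, 87, 86, 86, 82, 75, 58, 37, 17, 6, 5, 6, 9, 5, 7], [5, 7, 6, 4, 4, 5, 7, 5, 7, 8, 10, 13, 16, 17, 16, 9, 8, 8, 6, 7, 7, 6, 5, 6, 4, 4], [6, 5, 6, 5, 6, 8, 7, 8, 5, 6, 7, 6, 7, 7, 6, 8, 5, 6, 6, 7, 6, 9, 4, 6, 7, 6], [4, 7, 5, 7, 6, 5, 7, 4, 5, 6, 5, 5, 4, 7, 6, 3, 6, 6, 2, 6, 5, 5, 6, 4, 5, 6]]
```

```bash
python3 -m jog '0 0 -0.17 0 0 0 0;0 0 -0.17 1 0 0 0;0 0 -0.17 3 0 0 0;0 0 -0.17 5 0 0 0;0 0 -0.17 7 0 0 0;0 0 -0.17 8.5 0 0 0;0 0 -0.17 9 0 0 0;0 0 -0.17 9 0 0 0;0 0 -0.17 9 0 0 0;0 0 -0.17 9 0 0 0;0 0 -0.17 9 0 0 0;0 0 -0.17 9 0 0 0' | tail -c 700
cat > m.py <<'E'
from h import *
import sys
c=shot("wrist"); save(c,sys.argv[1]); W=cloud(c); p,Rm=pose(); T=(W-p)@Rm
print("tcp",p.round(4),np.degrees(np.arctan2(Rm[1,0],Rm[0,0])),"tilt",Rm[:2,2].round(4))
m=(abs(T[...,1])<.008)&(T[...,0]>.024)&(T[...,0]<.036)&(T[...,2]>-.0)&(T[...,2]<.09)&(W[...,2]>.066); P=T[m]
for a in np.arange(0,.08,.02):
    q=P[(P[:,2]>=a)&(P[:,2]<a+.02)]
    if len(q)>5: print("leg z",round(a,3),len(q),"xmax",q[:,0].max().round(4),"y",np.percentile(q[:,1],[2,50,98]).round(4))
zp=.061
hsv=cv2.cvtColor(c["frame"],cv2.COLOR_RGB2HSV)
ok=(abs(T[...,1])<.012)&(T[...,0]>.012)&(T[...,0]<.05)&(W[...,2]<.057)
b=(ok&(hsv[...,1]>110)&(hsv[...,0]>95)&(hsv[...,0]<125)).astype(np.uint8)
n,l,s,ce=cv2.connectedComponentsWithStats(b); i=1+np.argmax(s[1:,4]); print("hole px",s[i],ce[i])
x,y,w,h=s[i][:4]
for uv in (ce[i],(x-.5,ce[i][1]),(x+w-.5,ce[i][1]),(ce[i][0],y-.5),(ce[i][0],y+h-.5)):
    print("hole tool",((ray_plane(c,*uv,zp)-p)@Rm).round(4))
E
python3 m.py w3.png
```

```text
t: 7.53
position: [0.4945, 0.1681, 0.1499]
eef_rot: [-0.0, 0.997, 0.075, 0.001]
wrist_force: [0.1, 0.7, -1.8]
grip_width: 0.1
gripper_force: 59.4
tcp [0.4944 0.168  0.1498] 8.63839334564123 tilt [0.0015 0.0007]
leg z 0.0 235 xmax 0.0326 y [-0.0048 -0.      0.0046]
leg z 0.02 171 xmax 0.0324 y [-0.0048  0.0001  0.0047]
leg z 0.04 128 xmax 0.0324 y [-0.0047  0.0001  0.0047]
leg z 0.06 62 xmax 0.0324 y [-0.0045  0.0002  0.0048]
hole px [315 203  18  14 102] [325.42156863 207.69607843]
hole tool [0.0294 0.0031 0.0888]
hole tool [ 0.0294 -0.0041  0.0888]
hole tool [0.0294 0.0078 0.0888]
hole tool [0.0329 0.0031 0.0888]
hole tool [0.0235 0.0031 0.0888]
```

View pics/w3.png

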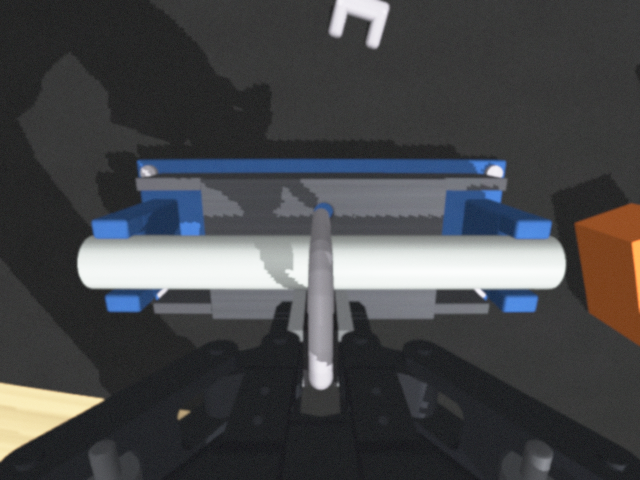

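The picture shows the hole at about px (324,209), mostly behind the leg at (321,205), roughly 1.4 mm to the +y tool side. I'll correct that and come lower.

```bash
python3 -m jog '0 -0.05 0.14 0 0 0 0;0 -0.05 0.14 0 0 0 0;0 -0.05 0.14 0.6 0 0 0;0 -0.05 0.14 0.6 0 0 0;0 -0.05 0.14 0.6 0 0 0;0 -0.05 0.14 0.6 0 0 0;0 -0.05 0.14 0.6 0 0 0;0 -0.05 0.14 0.6 0 0 0;0 -0.05 0.14 0.6 0 0 0' | tail -c 700
python3 m.py w4.png
python3 - <<'E'
import cv2
a=cv2.imread("pics/w4.png")[180:300,240:400]; cv2.imwrite("pics/w4c.png",cv2.resize(a,None,fx=5,fy=5,interpolation=cv2.INTER_CUBIC))
E
```

```text
t: 8.33
position: [0.4936, 0.1664, 0.143]
eef_rot: [-0.0, 0.997, 0.075, 0.0]
wrist_force: [-0.5, -0.7, -2.2]
grip_width: 0.104
gripper_force: 59.4
tcp [0.4937 0.1664 0.143 ] 8.640854381073881 tilt [0.0001 0.    ]
leg z 0.0 234 xmax 0.0323 y [-0.0047 -0.      0.0045]
leg z 0.02 172 xmax 0.0324 y [-0.0047  0.0001  0.0047]
leg z 0.04 124 xmax 0.0322 y [-0.0047 -0.0002  0.0047]
leg z 0.06 67 xmax 0.0321 y [-0.0044  0.0002  0.0048]
hole px [312 203  19  11 101] [321.36633663 207.05940594]
hole tool [0.0309 0.0004 0.082 ]
hole tool [ 0.0309 -0.0059  0.082 ]
hole tool [0.0309 0.0063 0.082 ]
hole tool [0.0338 0.0004 0.082 ]
hole tool [0.0267 0.0004 0.082 ]
```

View pics/w4c.png

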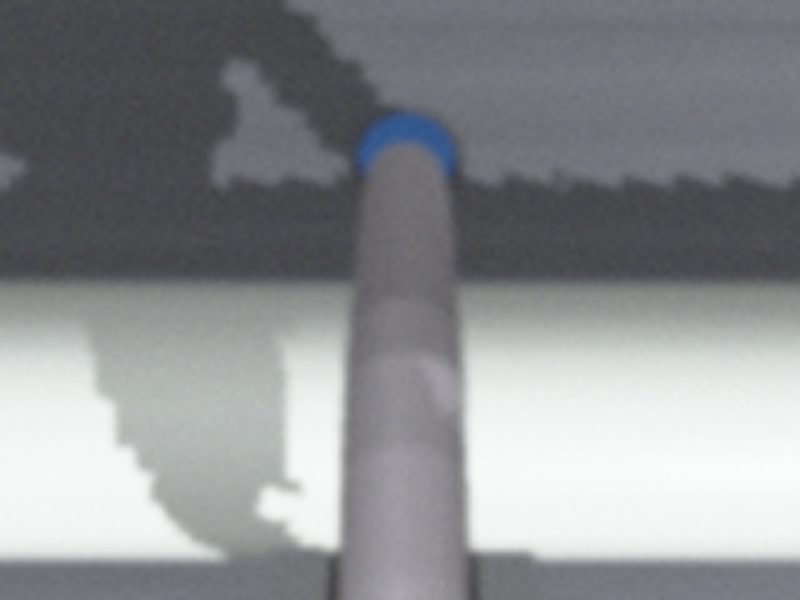

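The hole now rings the leg tip evenly in y, at crop (405,150), so I lower it gently.

```bash
python3 -m jog '0 0 0 0.3 0 0 0;0 0 0 0.6 0 0 0;0 0 0 0.9 0 0 0;0 0 0 1.2 0 0 0;0 0 0 1.5 0 0 0;0 0 0 1.5 0 0 0;0 0 0 1.5 0 0 0' | tail -c 700
```

```text
t: 8.97
position: [0.4934, 0.1663, 0.1277]
eef_rot: [0.0, 0.997, 0.075, -0.0]
wrist_force: [-1.0, 0.1, -2.6]
grip_width: 0.101
gripper_force: 59.4
```

```bash
python3 -m jog '0 0 0 0.3 0 0 0;0 0 0 0.6 0 0 0;0 0 0 0.9 0 0 0;0 0 0 1.2 0 0 0;0 0 0 1.5 0 0 0;0 0 0 1.8 0 0 0;0 0 0 2.1 0 0 0;0 0 0 2.1 0 0 0;0 0 0 2.1 0 0 0;0 0 0 2.1 0 0 0' | tail -c 700
```

```text
t: 9.8
position: [0.4937, 0.1664, 0.107]
eef_rot: [-0.0, 0.997, 0.075, 0.0]
wrist_force: [0.4, -0.6, -1.6]
grip_width: 0.103
gripper_force: 59.4
```

```bash
python3 -m jog '0 0 0 0.1 0 0 0;0 0 0 0.2 0 0 0;0 0 0 0.3 0 0 0;0 0 0 0.4 0 0 0;0 0 0 0.45 0 0 0;0 0 0 0.45 0 0 0;0 0 0 0.45 0 0 0' | tail -c 700
```

```text
t: 10.38
position: [0.4936, 0.1664, 0.1024]
eef_rot: [0.0, 0.997, 0.075, -0.0]
wrist_force: [0.5, -0.2, -2.6]
grip_width: 0.105
gripper_force: 59.4
```

```bash
python3 -m jog '0 0 0 0.05 0 0 0;0 0 0 0.1 0 0 0;0 0 0 0.15 0 0 0;0 0 0 0.15 0 0 0;0 0 0 0.15 0 0 0;0 0 0 0.15 0 0 0' | tail -c 700
```

```text
t: 10.88
position: [0.4937, 0.1664, 0.1019]
eef_rot: [-0.0, 0.997, 0.075, 0.0]
wrist_force: [-1.5, -0.7, 6.1]
grip_width: 0.1
gripper_force: 61.0
```

The web has met the tube: force up about 8 N at TCP z 0.102, as expected. I release and retreat.

```bash
python3 -m jog '1.5 0 0 -0.05 0 0 0;2.5 0 0 -0.05 0 0 0;3.5 0 0 -0.05 0 0 0;4 0 0 -0.05 0 0 0;4 0 0 -0.05 0 0 0;4 0 0 -0.05 0 0 0;4 0 0 -2 0 0 0;4 0 0 -4 0 0 0;4 0 0 -7 0 0 0;4 0 0 -10 0 0 0;4 0 0 -12 0 0 0;4 0 0 -12 0 0 0;4 0 0 -12 0 0 0;4 0 0 -12 0 0 0' | tail -c 700
python3 - <<'E'
from h import *
c=shot("wrist"); save(c,"w5.png"); W=cloud(c)
d=np.hypot(W[...,0]-.4935,W[...,1]-.167); v,u=np.mgrid[0:480,0:640]
m=(d<.045)&(W[...,2]>.1035)&(W[...,2]<.15); P=W[m]
g,s,a=cv2.minAreaRect(P[:,:2].astype(np.float32)); print(np.round(g,4),np.round(s,4),a,np.percentile(P[:,2],[50,98,100]))
m=(W[...,2]>.09)&(W[...,2]<.103)&(d>.05)&(d<.1); print("tube top",np.percentile(W[m][:,2],[90,98]))
c=shot("scene"); save(c,"s5.png"); cv2.imwrite("pics/s5c.png",cv2.resize(cv2.imread("pics/s5.png")[110:260,300:500],None,fx=4,fy=4))
for l in("ubolt_bow","tube_mid"): print(l,[(np.round(d["at"],3),round(d["score"],2)) for d in place_of(c,l)][:4])
E
```

```text
t: 12.05
position: [0.4929, 0.1661, 0.2203]
eef_rot: [0.0, 0.997, 0.075, -0.001]
wrist_force: [0.1, -0.5, -0.4]
grip_width: 0.469
gripper_force: 0.0
[0.4938 0.1665] [0.0635 0.01  ] 8.521968841552734 [0.12895562 0.13408819 0.13505114]
tube top [0.09715067 0.09779895]
ubolt_bow [(array([ 0.729, -0.213,  0.082]), 0.79), (array([ 0.62 , -0.124,  0.085]), 0.77), (array([0.491, 0.169, 0.111]), 0.68)]
tube_mid [(array([0.494, 0.167, 0.08 ]), 0.8)]
```

View pics/s5c.png

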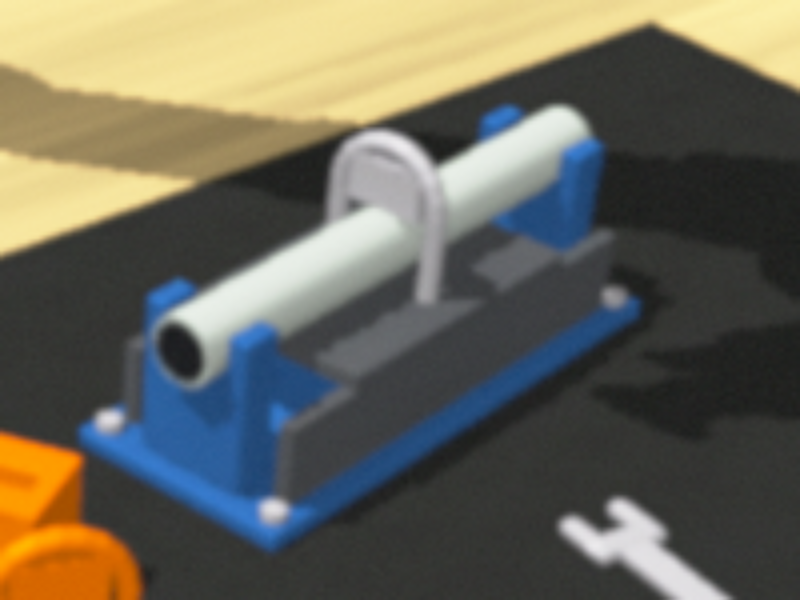

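The crop shows the bolt upright at (385,210), web on the tube and the front leg through the plate. Its top is 37 mm above the tube's top, exactly what a fully home fit should give, so I hand in.

```bash
python3 -c "
from bench import robot
print(robot.finish_job())"
```

```text
the job is handed in; nothing more can be done
None
```

The wider U-bolt is fully home on the tube, upright and square with both legs through the plate, released and handed in after about 12 s; the hand-in gave no verdict, and I never moved near the narrow U-bolt, jar or wrench.

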